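Put the spice jar away in the drawer

TASK

Take the spice jar from under the low wooden shelf and stand it upright in the open drawer of the small wooden drawer unit. Then push the drawer fully shut, gently enough that the jar stays standing inside. Leave the food tin that stands beside the jar where it is.

Things in the scene. Friction and masses are not known exactly. Their poses are not given: they have to be found in the camera images.
- spice_jar: spice jar, a slim upright glass cylinder with a paper label and a dark cap, 41 mm in diameter, 105 mm tall, about 0.11 kg, loose; stands on the worktop under the front edge of the shelf. Origin at the centre of its underside, z up along the jar.
- tin: food tin, a wider and lower cylinder, 57 mm in diameter, 72 mm tall, loose; stands on the worktop beside the jar, 105 to 175 mm from it, on either side. Origin at the centre of its underside. Not to be moved.
- riser: low wooden shelf fixed on the worktop, on the left. Origin on the worktop; x points to its back. Board underside 200 mm up, 18 mm thick, 340 mm wide (y), from x = -135 mm (front edge) to +25 mm. Side panels (y = +-155 mm, 16 mm thick) span x = -75 to +15 mm only. A mug stands on top, towards the back. Jar and tin stand near x = -128, y = +-70 mm, under the front edge.
- unit: small wooden drawer unit fixed on the worktop on the right, 190 mm wide (y), 140 mm tall, one drawer, a tape roll on top. Origin on the worktop; x points to its back, the drawer opens along -x. Its front face is at x = -110 mm, its back at x = +70 mm; the opening ends 130 mm above the worktop.
- drawer_floor (a point): centre of the drawer's inner floor, 14 mm above the worktop; moves with the drawer, axes as the unit's. Inside it measures 159 mm (x) by 150 mm (y); side walls 6 mm thick, top 47 mm above this floor. Front panel: inner face 79.5 mm from here along -x, 12 mm thick, 186 mm wide, top 71 mm above this floor.
- drawer_handle (a point): middle of the drawer's steel bar handle, which runs along y, 90 mm long, 35 mm in front of the front panel's outer face, 55 mm above the worktop; moves with the drawer.
- drawer (a joint): how far the drawer stands open, in m: 0 = shut, 0.16 = fully out. It starts 0.13 to 0.155 open and slides with light friction.
Not all that is in view belongs to the job. Of the things that look like the spice_jar, the smaller one is meant.

How it is judged:
On the way, in this order (a step that is already met when the one before it is completed fails the run):
1. the jar stands upright on the floor of the open drawer, let go (value of joint drawer above 0.04 m and x of spice_jar in the frame of drawer_floor between -0.066 and 0.066 m and y of spice_jar in the frame of drawer_floor between -0.06 and 0.06 m and z of spice_jar in the frame of drawer_floor between -0.008 and 0.008 m and angle between spice_jar's own z axis and vertical below 0.2 rad and contact force between the fingers and spice_jar below 0.2 N), for 0.2 s.
2. the drawer is pushed shut (value of joint drawer below 0.008 m), for 0.2 s.
At the end, for the whole second after the job is handed in: The drawer is shut to within 8 mm, the jar stands at rest on the drawer's floor inside, upright to within 0.2 rad, and the tin stands upright within 30 mm of where it started (value of joint drawer below 0.008 m and x of spice_jar in the frame of drawer_floor between -0.066 and 0.066 m and y of spice_jar in the frame of drawer_floor between -0.06 and 0.06 m and z of spice_jar in the frame of drawer_floor between -0.008 and 0.008 m and angle between each of spice_jar, tin's own z axis and vertical below 0.2 rad and linear speed of spice_jar below 0.02 m/s and distance of tin from where it was at the start of the episode below 0.03 m); the robot touches nothing.
It fails at once if the tin is knocked over or moved by more than 30 mm (distance of tin from where it was at the start of the episode above 0.03 m or angle between tin's own z axis and vertical above 0.5 rad).
It fails at once if the jar falls over (angle between spice_jar's own z axis and vertical above 1.2 rad).
It also fails if it takes over 54 s, if anything falls off the work surface, if the arm or the gripper's body presses on something with over 40 N, if the wrist force passes 120 N, or if a joint passes its speed limit or range.

ROBOT

A 6-joint arm with a two-finger parallel gripper is mounted at the origin on a cart in front of the work surface, level with it; the furniture and walls round the work are solid. World frame = base frame: x ahead of the robot, y to its left, z up, the work surface at z = 0. Lengths are in m, angles in rad, forces in N, time in s.
With the tool pointing down it reaches from about 0.35 to 0.975 m from the base axis. Payload 4.9 kg.
Tool frame: the origin (TCP) lies at the very end of the fingers, on their centre line; the grasp point (between the pads) lies 19 mm behind it (ctrl.tcp_to_grasp is the z of the grasp point in the tool frame, in m); z points along the fingers, y is the line along which they close (so a half turn about z gives the same grasp; the last joint's range is limited). The gripper opens to 85 mm and grips with 20 to 120 N. Pads are 22 mm wide; open, the fingers measure 114 mm over their backs; the gripper's body (76 mm by 85 mm) begins 54 mm behind the grasp point. The pads swing forward as they close: fully open they stand 13 mm farther back than shut.
Start: joints at [1.199, 0.053, 1.613, -0, 1.476, -0.119], TCP at [0.156, 0.605, 0.231] pointing down, gripper open.
Joint ranges: [-3.01, 3.01], [-1.01, 2.22], [0.06, 2.58], [-1.02, 4.17], [0.09, 2.62], [-3.14, 3.14]. Speed limits (rad/s): [2.57, 2.57, 3.14, 3.14, 3.14, 3.14].

INTERFACE

Orientations are given as a rotation vector (axis times angle).
In Python, from station import ctrl, eyes, job, nets gives the robot as it stands. The module is installed in compiled form; this text tells all that it offers.
- The arm moves only by the tool jog_arm, never from a script. Its argument "commands" is one flat list of numbers, 7 for each row, row after row: the shift along the tool's x, y, z each as a share of 0.06 m, from -1 to 1, then the turn, a rotation vector about the tool's x, y, z each as a share of 0.1 rad, from -1 to 1, then the finger opening in mm, from 0 to 85.4. In form: [x, y, z, ax, ay, az, grip, x, y, z, ax, ay, az, grip, ...]. A call has 1 to 20 rows; each row shifts and turns the commanded pose from where the row before left it, along the tool's axes as they then stand; what a row does not reach is not made up. A row lasts 1/8 s, in which the tool goes at most 62.5 mm and 10.7 degrees, less where a joint would pass 70% of its speed; a pose out of reach is approached as far as the arm can. A call with a number of a shift or a turn outside -1 to 1 is refused whole. A call with a gripper value outside its range is refused whole. The fingers move at their own pace and stop on an object; "newtons" is the grip in N (left out, the last holds). Time passes only in rows, so rows that do not move let the fingers close. It gives the time, the measured TCP pose, the force, the opening and the grip force at its end, in the units of the state.
- ctrl.get_obs(): the state, without advancing time (a new reading comes with each control period).
- eyes.get_image(name): name is "scene" or "top" or "wrist"; returns a dict with "image" (420x560x3 uint8, red, green, blue), "z_map" (420x560 float32, m along the optical axis (not along the pixel's ray), 0 where there is no reading), "K" (3x3 intrinsics, pixels), "cam_to_world" (4x4, takes a point from camera to world coordinates). Camera axes: x right, y up, looking along -z (the intrinsics and any distortion apply to the point x, -y, -z); pixel columns grow to the right and rows downward; lengths in m; the calibration is good to about 2 mm. A picture is of the moment at which its call begins.
- job.finish_job(): hands the job in; it is judged then, once.
Trained networks look in the newest picture that a camera, given by its name, has taken for a name from the list of things; names that differ only in an ending like _2 or _b are one class to them, and where a whole thing is asked for, a point or a joint stands for the part that bears it (a point fixed in the world has none). Each returns a list of dicts, best first, with "p" (0 to 1); they miss things now and then, are a little off and sometimes report something else, mostly with a low value. They report only what shows in the picture. A call takes as long as a camera call. They do not tell look-alikes from the thing itself.
- nets.silhouettes(camera, name): "mask" (420x560 bool, what is visible of it) and "bbox" ([left, top, right, bottom] in pixels, round what is visible of it).
The state is a dict: "t": time; "q": joint angles; "dq": joint speeds; "effort": joint torques, N m; "tool_pos": TCP position; "tool_rot": TCP orientation; "contact_force": force on the tool from outside, world axes, zero at the start; "wrist_torque": the same for the moment, N m; "opening": finger opening in m; "grip_force": force on a finger pad.
Only numpy, scipy, OpenCV 4.12 (cv2) and the standard library are available. Lean on these libraries where they do the work, as an engineer would, in place of code of your own. Each camera call takes 0.05 s, during which the arm holds its last target. There are 200 camera calls.

## Working session

There is one attempt and no reset: what is moved stays moved. The work goes in short steps, Python scripts to look and compute and a tool call to move; the robot and the scene stay as the last step left them, time stands still between calls to the robot, and variables do not carry over. Pictures are saved under pics/ and viewed, at most 10 in all, crops included, and the job is handed in when it is done.

Besides the shell and the picture viewer there is one more tool, called after "Call:" by a JSON object that holds its "op" and its "data". jog_arm: Moves the arm, as the interface text tells. Shift numbers are shares of 0.06 m and turn numbers shares of 0.1 rad, none past 1 either way. Its arguments: {"type":"object","properties":{"commands":{"type":"array","items":{"type":"number"}},"newtons":{"type":"number"}},"required":["commands"]}

```bash
mkdir -p pics; cat > h.py <<'E'
import numpy as np, cv2
from station import ctrl, eyes, job, nets
from scipy.spatial.transform import Rotation as R
def cloud(d):
    z=d["z_map"]; K=d["K"]; v,u=np.mgrid[:z.shape[0],:z.shape[1]]
    p=np.stack([(u-K[0,2])/K[0,0]*z,-(v-K[1,2])/K[1,1]*z,-z,np.ones_like(z)],-1)
    return (p@d["cam_to_world"].T)[...,:3]
def save(d,n): cv2.imwrite(f"pics/{n}.png",d["image"][...,::-1])
E
python3 - <<'E'
from h import *
o=ctrl.get_obs(); print(o["tool_pos"],o["tool_rot"],o["opening"],R.from_rotvec(o["tool_rot"]).as_matrix().round(3))
ims=[]
for c in ("scene","top"):
    d=eyes.get_image(c); P=cloud(d); ims.append(d["image"]); print(c,d["cam_to_world"].round(3).tolist())
    for n in ("spice_jar","tin","riser","unit","drawer_floor","drawer_handle"):
        for r in nets.silhouettes(c,n)[:4]:
            m=r["mask"]&(d["z_map"]>0); q=P[m]
            if len(q): print(c,n,round(r["p"],2),r["bbox"],len(q),np.percentile(q,[3,50,97],axis=0).round(3).tolist())
for i,n in enumerate(("s","t")): cv2.imwrite(f"pics/{n}0.png",ims[i][...,::-1])
E
```

```text
[0.15608811 0.60456109 0.23008011] [-3.96001905e-01 -3.11602591e+00  3.05950043e-03] 0.08548604715526233 [[-0.968  0.25  -0.001]
 [ 0.25   0.968 -0.002]
 [ 0.    -0.002 -1.   ]]
scene [[0.488, -0.703, 0.517, 1.282], [0.873, 0.404, -0.274, -0.3], [-0.016, 0.585, 0.811, 1.104], [0.0, 0.0, 0.0, 1.0]]
scene riser 0.96 [277.2, 165.9, 379.8, 241.5] 1056 [[0.646, 0.033, 0.006], [0.719, 0.05, 0.087], [0.758, 0.356, 0.217]]
scene unit 0.66 [166.6, 230.7, 250.0, 293.9] 2710 [[0.708, -0.281, 0.135], [0.75, -0.195, 0.14], [0.789, -0.099, 0.166]]
scene drawer_floor 0.65 [165.5, 234.3, 252.6, 299.8] 2796 [[0.708, -0.282, 0.132], [0.751, -0.197, 0.14], [0.79, -0.099, 0.167]]
top [[-0.423, 0.703, -0.572, -0.028], [-0.906, -0.339, 0.253, 0.327], [-0.016, 0.625, 0.78, 0.942], [0.0, 0.0, 0.0, 1.0]]
top spice_jar 0.87 [159.1, 277.9, 195.2, 325.8] 1146 [[0.435, 0.335, 0.011], [0.443, 0.358, 0.116], [0.482, 0.383, 0.142]]
top spice_jar 0.78 [208.9, 235.9, 232.3, 272.4] 562 [[0.529, 0.215, 0.007], [0.536, 0.235, 0.078], [0.564, 0.252, 0.107]]
top tin 0.56 [250.7, 215.0, 272.1, 248.4] 576 [[0.559, 0.091, 0.008], [0.571, 0.114, 0.066], [0.61, 0.137, 0.072]]
top riser 0.82 [131.6, 130.9, 294.0, 275.0] 10384 [[0.538, 0.039, 0.033], [0.627, 0.23, 0.218], [0.729, 0.359, 0.298]]
top unit 0.83 [294.8, 113.1, 397.9, 243.2] 8881 [[0.464, -0.258, 0.009], [0.639, -0.159, 0.066], [0.78, -0.066, 0.164]]
top drawer_floor 0.71 [318.6, 171.3, 398.3, 239.5] 4198 [[0.448, -0.235, 0.011], [0.559, -0.153, 0.032], [0.655, -0.057, 0.085]]
top drawer_handle 0.74 [317.2, 170.2, 400.5, 239.9] 4147 [[0.449, -0.235, 0.011], [0.56, -0.155, 0.032], [0.654, -0.057, 0.085]]
```

View pics/t0.png

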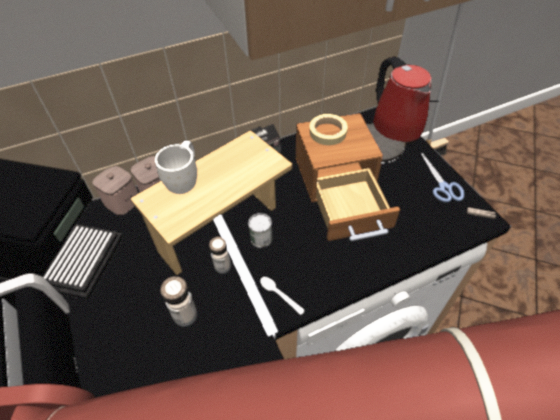

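```bash
python3 - <<'E'
from h import *
d=eyes.get_image("top"); P=cloud(d)
from scipy.optimize import least_squares
for n in ("spice_jar","tin"):
    for r in nets.silhouettes("top",n)[:3]:
        q=P[r["mask"]&(d["z_map"]>0)]; top=np.percentile(q[:,2],97)
        t=q[q[:,2]>top-.006]; s=q[(q[:,2]>.02)&(q[:,2]<top-.03)]
        f=least_squares(lambda p:np.hypot(s[:,0]-p[0],s[:,1]-p[1])-p[2],[*s[:,:2].mean(0)+[.015,0],.02],loss="soft_l1",f_scale=.002)
        print(n,r["p"],top,"side fit",f.x.round(4),"top mid",((t.min(0)+t.max(0))/2).round(4),np.ptp(t,axis=0).round(3))
def rect(m):
    q=P[m][:,:2].astype(np.float32); (c,w,a)=cv2.minAreaRect(q*1000); print(len(q),np.round(c,1),np.round(w,1),round(a,2)); 
z=P[...,2]; ok=d["z_map"]>0; x,y=P[...,0],P[...,1]
def big(m):
    n,l,s,_=cv2.connectedComponentsWithStats(m.astype(np.uint8)); k=1+np.argmax(s[1:,4]); return l==k
print("unit top");rect(big(ok&(abs(z-.14)<.005)&(y<0)&(x>.55)))
print("panel top");rect(big(ok&(abs(z-.085)<.004)&(y<0)&(x<.6)))
print("floor");rect(big(ok&(abs(z-.014)<.005)&(y<-.05)&(y>-.25)&(x>.46)&(x<.66)))
print("riser top");rect(big(ok&(abs(z-.218)<.005)&(y>0)))
print("handle");rect(ok&(z>.035)&(z<.07)&(y<-.0)&(y>-.25)&(x>.38)&(x<.475))
E
```

```text
spice_jar 0.63 0.10707246679732957 side fit [0.5496 0.2326 0.0199] top mid [0.5481 0.2323 0.1057] [0.04  0.038 0.009]
tin 0.61 0.07274203314762498 side fit [0.5881 0.1094 0.0288] top mid [0.5864 0.1106 0.0713] [0.057 0.056 0.009]
unit top
2380 [ 707.8 -180.2] [190.6 186.1] 78.45
panel top
300 [ 484.  -133.1] [183.7  16. ] 78.29
floor
1542 [ 591.8 -164.2] [137.3 116.2] 78.62
riser top
7186 [639.6 193.7] [162.9 340.5] 15.76
handle
398 [ 455.5 -149.8] [143.5  45.5] 79.05
```

The top view shows the small jar at (220,255), the tin at (260,230), the larger look-alike at (180,300) and the open drawer at (357,205). Measured sizes match the ones given. The jar is at (0.549, 0.2325). The unit's yaw is -11.8° and the drawer floor centre is about (0.568, -0.150). A 45° tilted grasp from the front clears both the shelf and the drawer front.

```bash
cat >> h.py <<'E'
def pose(yaw,pitch=45):
    a,b=np.radians([yaw,pitch]); z=np.array([np.cos(b)*np.cos(a),np.cos(b)*np.sin(a),-np.sin(b)]); y=np.array([-np.sin(a),np.cos(a),0])
    return np.stack([np.cross(y,z),y,z],1)
def turn(yaw,pitch=45,Rc=None):
    Rc=R.from_rotvec(ctrl.get_obs()["tool_rot"]).as_matrix() if Rc is None else Rc
    print("turn total (units of .1rad)",(R.from_matrix(Rc.T@pose(yaw,pitch)).as_rotvec()/.1).round(2))
def shift(a,b,Rc): print("shift (units of .06)",(Rc.T@(np.array(b)-a)/.06).round(2))
E
python3 - <<'E'
from h import *
d=eyes.get_image("top"); P=cloud(d); print(P[270,244],P[225,222],P[315,266])
o=ctrl.get_obs(); turn(16)
Rp=pose(16); z=Rp[:,2]
g=np.array([.549,.2325,.076])+.019*z
print(g, g-.12*z); shift(o["tool_pos"],[.40,.26,.24],Rp); shift([.40,.26,.24],g-.12*z,Rp)
E
```

```text
[0.51477583 0.18681439 0.00158026] [0.67152663 0.18791664 0.00112025] [3.81126336e-01 1.85601031e-01 1.91064629e-04]
turn total (units of .1rad) [-2.09 -7.66 -5.04]
[0.56191458 0.2362032  0.06256497] [0.48034882 0.21281459 0.14741778]
shift (units of .06) [-1.74 -6.65  1.54]
shift (units of .06) [ 0.33 -1.13  1.85]
```

Call:
{"op": "jog_arm", "data": {"commands": [0,0,0,-0.21,-0.77,-0.5,85,0,0,0,-0.21,-0.77,-0.5,85,0,0,0,-0.21,-0.77,-0.5,85,0,0,0,-0.21,-0.77,-0.5,85,0,0,0,-0.21,-0.77,-0.5,85,0,0,0,-0.21,-0.77,-0.5,85,0,0,0,-0.21,-0.77,-0.5,85,0,0,0,-0.21,-0.77,-0.5,85,0,0,0,-0.21,-0.77,-0.5,85,0,0,0,-0.21,-0.77,-0.5,85]}}

```text
t: 2.15
tool_pos: [0.1561, 0.6053, 0.2315]
tool_rot: [-0.325, 2.332, 0.138]
contact_force: [0.1, -0.2, 1.0]
opening: 0.0849
grip_force: 0.0
```

Call:
{"op": "jog_arm", "data": {"commands": [-0.17,-0.66,0.15,0,0,0,85,-0.17,-0.66,0.15,0,0,0,85,-0.17,-0.66,0.15,0,0,0,85,-0.17,-0.66,0.15,0,0,0,85,-0.17,-0.66,0.15,0,0,0,85,-0.17,-0.66,0.15,0,0,0,85,-0.17,-0.66,0.15,0,0,0,85,-0.17,-0.66,0.15,0,0,0,85,-0.17,-0.66,0.15,0,0,0,85,-0.17,-0.66,0.15,0,0,0,85,0,0,0,0,0,0,85,0,0,0,0,0,0,85]}}

```text
t: 3.65
tool_pos: [0.3947, 0.2611, 0.2398]
tool_rot: [-0.322, 2.334, 0.137]
contact_force: [-1.2, 0.4, 0.5]
opening: 0.0851
grip_force: 0.0
```

```bash
python3 - <<'E'
from h import *
o=ctrl.get_obs(); Rc=R.from_rotvec(o["tool_rot"]).as_matrix(); print(o["t"],o["tool_pos"],o["q"].round(2) if hasattr(o["q"],'round') else o["q"],Rc.round(3))
turn(16)
Rp=pose(16);z=Rp[:,2]; g=np.array([.549,.2325,.076])+.019*z; shift(o["tool_pos"],g-.12*z,Rc)
E
```

```text
3.65 [0.39465047 0.26112648 0.2397878 ] [ 0.53 -0.9   2.42 -0.24  0.86 -1.23] [[-0.678 -0.272  0.683]
 [-0.19   0.962  0.194]
 [-0.71   0.002 -0.704]]
turn total (units of .1rad) [-0.01  0.04 -0.04]
shift (units of .06) [ 0.28 -1.17  1.9 ]
```

Call:
{"op": "jog_arm", "data": {"commands": [0.07,-0.29,0.47,0,0,0,85,0.07,-0.29,0.47,0,0,0,85,0.07,-0.29,0.47,0,0,0,85,0.07,-0.3,0.49,0,0,0,85,0,0,0,0,0,0,85,0,0,0,0,0,0,85]}}

```text
t: 4.4
tool_pos: [0.4798, 0.214, 0.1477]
tool_rot: [-0.326, 2.334, 0.138]
contact_force: [0.4, 0.2, -0.4]
opening: 0.0852
grip_force: 0.0
```

```bash
python3 - <<'E'
from h import *
d=eyes.get_image("wrist"); save(d,"w0")
P=cloud(d)
for n in ("spice_jar",):
    for r in nets.silhouettes("wrist",n)[:3]:
        q=P[r["mask"]&(d["z_map"]>0)]; print(r["p"],r["bbox"]); 
        if len(q): print(np.percentile(q,[3,50,97],axis=0).round(3).tolist())
o=ctrl.get_obs(); Rc=R.from_rotvec(o["tool_rot"]).as_matrix(); print(o["t"],o["tool_pos"],o["q"])
Rp=pose(16);z=Rp[:,2]; g=np.array([.549,.2325,.076])+.019*z; shift(o["tool_pos"],g,Rc)
E
```

```text
0.91 [249.4, 119.7, 297.8, 248.8]
[[0.527, 0.209, 0.006], [0.531, 0.225, 0.067], [0.554, 0.246, 0.106]]
0.71 [416.0, 65.2, 560.0, 274.5]
[[0.434, 0.328, 0.01], [0.444, 0.336, 0.09], [0.474, 0.364, 0.14]]
4.5 [0.48018037 0.21393135 0.14887478] [ 0.27596167 -0.61873321  2.43324215  0.00561583  0.53561802 -1.57608931]
shift (units of .06) [ 0.03 -0.02  2.02]
```

View pics/w0.png

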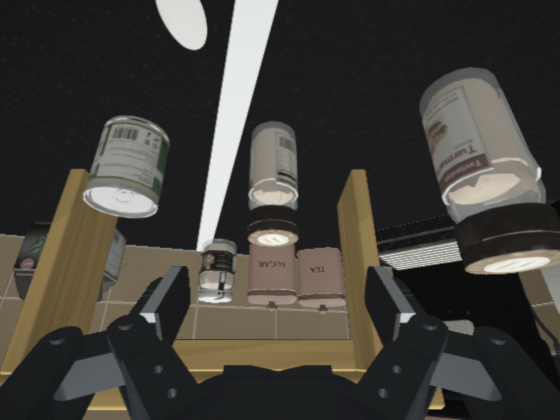

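The wrist view shows the small jar centred between the fingers at (273,190), with the tin clear on the left at (128,165). Advancing.

Call:
{"op": "jog_arm", "data": {"commands": [0.02,0,0.35,0,0,0,85,0.02,0,0.35,0,0,0,85,0.02,0,0.35,0,0,0,85,0.02,0,0.35,0,0,0,85,0.02,-0.02,0.35,0,0,0,85,0,0,0.34,0,0,0,85,0,0,0,0,0,0,85,0,0,0,0,0,0,85]}}

```text
t: 5.5
tool_pos: [0.5622, 0.2352, 0.056]
tool_rot: [-0.324, 2.332, 0.138]
contact_force: [-1.0, 0.2, 0.6]
opening: 0.085
grip_force: 0.0
```

Call:
{"op": "jog_arm", "data": {"commands": [0,0,0,0,0,0,30,0,0,0,0,0,0,30,0,0,0,0,0,0,30,0,0,0,0,0,0,30,0,0,0,0,0,0,30,0,0,0,0,0,0,30,0,0,0,0,0,0,30,0,0,0,0,0,0,30], "newtons": 35}}

```text
t: 6.5
tool_pos: [0.5627, 0.2347, 0.0555]
tool_rot: [-0.323, 2.333, 0.137]
contact_force: [-2.4, -0.7, 5.5]
opening: 0.0399
grip_force: 35.7
```

Call:
{"op": "jog_arm", "data": {"commands": [-0.09,0,-0.09,0,0,0,30,-0.09,0,-0.09,0,0,0,30,0.15,0,-0.15,0,0,0,30,0.2,0,-0.2,0,0,0,30,0.2,0,-0.2,0,0,0,30,0.2,0,-0.2,0,0,0,30,0.2,0,-0.2,0,0,0,30,-0.2,0,-0.2,0,0,0,30,-0.2,0,-0.2,0,0,0,30,-0.25,0,-0.25,0,0,0,30,-0.25,0,-0.25,0,0,0,30,-0.22,0,-0.22,0,0,0,30,0,0,0,0,0,0,30,0,0,0,0,0,0,30]}}

```text
t: 8.25
tool_pos: [0.4833, 0.212, 0.163]
tool_rot: [-0.324, 2.336, 0.136]
contact_force: [0.4, 1.3, -0.7]
opening: 0.0401
grip_force: 35.4
```

```bash
python3 - <<'E'
from h import *
o=ctrl.get_obs(); p=o["tool_pos"]; Rc=R.from_rotvec(o["tool_rot"]).as_matrix(); print(p,o["q"],o["opening"],o["grip_force"])
turn(-11.8)
Rp=pose(-11.8); # jar offset in tool from grasp: jar(.549,.2325,0) when tcp (.5627,.2347,.0555)
f=Rp@pose(16).T@(np.array([.5627,.2347,.0555])-[.549,.2325,0])
T=np.array([.566,-.150,.014])+f; print("release tcp",T)
shift(p,T+[0,0,.105],Rp)
d=eyes.get_image("scene"); save(d,"s1")
d=eyes.get_image("top"); save(d,"t1")
E
```

```text
[0.48329809 0.21201974 0.16302309] [ 0.26925166 -0.63180364  2.41437034  0.01069762  0.57201341 -1.58331563] 0.040104476748787914 35.42568356730044
turn total (units of .1rad) [3.42 0.01 3.39]
release tcp [ 0.57914481 -0.15444342  0.0695    ]
shift (units of .06) [-2.12 -5.65  1.85]
```

View pics/t1.png

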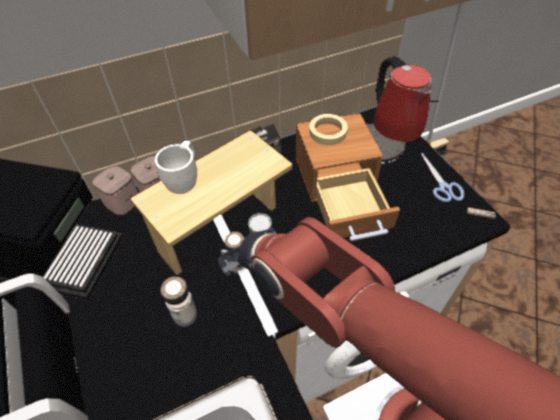

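The top view shows the jar held at (233,240), with the tin in place at (260,222). Next I turn and carry it to above the drawer.

Call:
{"op": "jog_arm", "data": {"commands": [0,0,0,0.57,0,0.56,30,0,0,0,0.57,0,0.56,30,0,0,0,0.57,0,0.56,30,0,0,0,0.57,0,0.56,30,0,0,0,0.57,0,0.56,30,0,0,0,0.57,0,0.56,30,-0.1,-0.25,0.08,0,0,0,30,-0.17,-0.45,0.15,0,0,0,30,-0.17,-0.45,0.15,0,0,0,30,-0.17,-0.45,0.15,0,0,0,30,-0.17,-0.45,0.15,0,0,0,30,-0.17,-0.45,0.15,0,0,0,30,-0.17,-0.45,0.15,0,0,0,30,-0.17,-0.45,0.15,0,0,0,30,-0.17,-0.45,0.15,0,0,0,30,-0.17,-0.45,0.15,0,0,0,30,-0.17,-0.45,0.15,0,0,0,30,-0.17,-0.45,0.15,0,0,0,30,-0.15,-0.45,0.12,0,0,0,30,0,0,0,0,0,0,30]}}

```text
t: 10.85
tool_pos: [0.5803, -0.1555, 0.176]
tool_rot: [0.243, 2.344, -0.101]
contact_force: [0.3, 0.1, -0.7]
opening: 0.0403
grip_force: 35.8
```

```bash
python3 - <<'E'
from h import *
o=ctrl.get_obs(); p=o["tool_pos"]; Rc=R.from_rotvec(o["tool_rot"]).as_matrix(); print(p,o["q"],o["opening"],o["grip_force"],Rc.round(3))
turn(-11.8)
shift(p,[.579,-.1545,.0695+.105],Rc);shift(p,[.579,-.1545,.0705],Rc)
d=eyes.get_image("scene"); save(d,"s2"); P=cloud(d)
for r in nets.silhouettes("scene","spice_jar")[:3]:
    q=P[r["mask"]&(d["z_map"]>0)]; print(r["p"],r["bbox"],np.percentile(q,[3,50,97],axis=0).round(3).tolist() if len(q) else 0)
E
```

```text
[ 0.58034724 -0.15550749  0.17602174] [-0.47371634 -0.39591502  2.24245118  0.3619127   0.55527111 -2.07309889] 0.04026260965714568 35.79347809776664 [[-0.691  0.205  0.693]
 [ 0.145  0.979 -0.146]
 [-0.708 -0.    -0.706]]
turn total (units of .1rad) [-0.01  0.02 -0.  ]
shift (units of .06) [ 0.04  0.01 -0.  ]
shift (units of .06) [1.26 0.01 1.22]
```

View pics/s2.png

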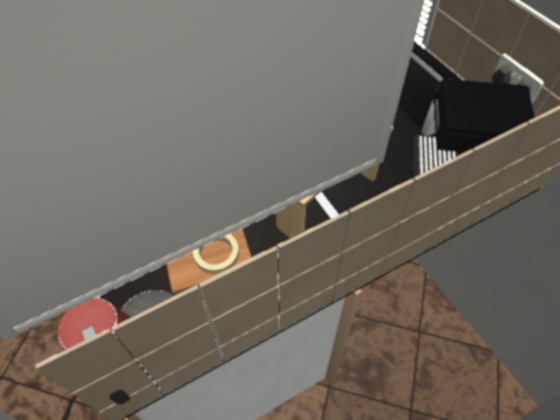

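The scene camera is blocked by the wall and cabinet, so it's no use here. I'll lower the jar to near the floor and check with the top and wrist cameras.

Call:
{"op": "jog_arm", "data": {"commands": [0.1,0,0.1,0,0,0,30,0.14,0,0.13,0,0,0,30,0.14,0,0.13,0,0,0,30,0.14,0,0.13,0,0,0,30,0.14,0,0.13,0,0,0,30,0.14,0,0.13,0,0,0,30,0.14,0,0.14,0,0,0,30,0.14,0,0.14,0,0,0,30,0,0,0,0,0,0,30,0,0,0,0,0,0,30]}}

```text
t: 12.2
tool_pos: [0.5791, -0.1536, 0.0879]
tool_rot: [0.239, 2.342, -0.101]
contact_force: [-0.2, 0.7, -1.3]
opening: 0.0395
grip_force: 35.8
```

```bash
python3 - <<'E'
from h import *
o=ctrl.get_obs(); print(o["tool_pos"],o["grip_force"],o["contact_force"])
w=eyes.get_image("wrist"); P=cloud(w)
for r in nets.silhouettes("wrist","spice_jar")[:2]:
    q=P[r["mask"]&(w["z_map"]>0)]; print(r["p"],r["bbox"],np.percentile(q,[3,50,97],axis=0).round(3).tolist() if len(q) else 0)
    if len(q)>50:
      for a in np.arange(.01,.14,.015):
        s=q[abs(q[:,2]-a)<.006]
        if len(s)>20: print(a.round(3),len(s),s.mean(0).round(3),s.min(0).round(3))
t=eyes.get_image("top")
cv2.imwrite("pics/c3.png",np.hstack([cv2.resize(w["image"],(400,300)),cv2.resize(t["image"][120:270,270:470],(400,300))])[...,::-1])
E
```

```text
[ 0.5791093  -0.153649    0.08790215] 35.79250303097069 [-0.22941017  0.7190663  -1.25656598]
0.74 [230.9, 156.1, 328.2, 371.6] [[0.544, -0.167, 0.045], [0.547, -0.147, 0.097], [0.559, -0.132, 0.131]]
0.04 622 [ 0.549 -0.149  0.043] [ 0.543 -0.171  0.036]
0.055 1632 [ 0.548 -0.148  0.055] [ 0.543 -0.172  0.049]
0.07 1896 [ 0.548 -0.148  0.07 ] [ 0.543 -0.171  0.064]
0.085 2163 [ 0.548 -0.148  0.085] [ 0.543 -0.172  0.079]
0.1 2509 [ 0.548 -0.148  0.1  ] [ 0.542 -0.171  0.094]
0.115 2779 [ 0.549 -0.148  0.115] [ 0.543 -0.17   0.109]
0.13 2627 [ 0.548 -0.148  0.129] [ 0.519 -0.247  0.124]
0.58 [0.0, 2.4, 560.0, 376.1] [[0.463, -0.249, 0.015], [0.483, -0.134, 0.062], [0.658, -0.069, 0.086]]
0.01 5990 [ 0.61  -0.165  0.014] [ 0.567 -0.327  0.009]
0.025 2963 [ 0.631 -0.172  0.025] [ 0.546 -0.282  0.019]
0.04 15515 [ 0.514 -0.141  0.04 ] [ 0.46  -0.282  0.034]
0.055 25521 [ 0.509 -0.142  0.056] [ 0.455 -0.278  0.049]
0.07 21495 [ 0.493 -0.137  0.07 ] [ 0.462 -0.275  0.064]
0.085 28232 [ 0.491 -0.136  0.084] [ 0.463 -0.268  0.079]
0.1 911 [ 0.624 -0.175  0.098] [ 0.547 -0.261  0.094]
0.115 123 [ 0.71  -0.188  0.115] [ 0.527 -0.258  0.109]
0.13 236 [ 0.625 -0.168  0.133] [ 0.517 -0.251  0.125]
```

View pics/c3.png

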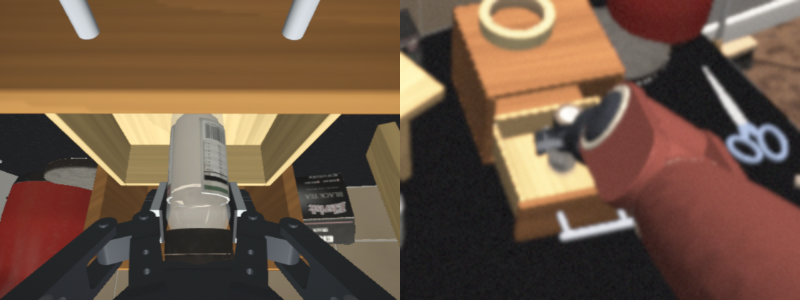

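The wrist view shows the jar upright at (200,185) inside the drawer, clear of the walls. Its front surface is at constant x over its height. Lowering the last 17 mm.

Call:
{"op": "jog_arm", "data": {"commands": [0.07,0,0.07,0,0,0,30,0.05,0,0.05,0,0,0,30,0.04,0,0.04,0,0,0,30,0.03,0,0.03,0,0,0,30,0,0,0,0,0,0,30,0,0,0,0,0,0,30]}}

```text
t: 13.1
tool_pos: [0.579, -0.1536, 0.0716]
tool_rot: [0.239, 2.342, -0.101]
contact_force: [1.2, 0.6, -1.1]
opening: 0.0402
grip_force: 35.8
```

Call:
{"op": "jog_arm", "data": {"commands": [0.015,0,0.015,0,0,0,30,0.015,0,0.015,0,0,0,30,0,0,0,0,0,0,30,0,0,0,0,0,0,30]}}

```text
t: 13.6
tool_pos: [0.5793, -0.1537, 0.0695]
tool_rot: [0.239, 2.342, -0.101]
contact_force: [-0.4, 0.7, 0.9]
opening: 0.0396
grip_force: 36.0
```

Call:
{"op": "jog_arm", "data": {"commands": [0.015,0,0.015,0,0,0,30,0,0,0,0,0,0,30,0,0,0,0,0,0,30]}}

```text
t: 13.98
tool_pos: [0.5802, -0.1539, 0.0695]
tool_rot: [0.239, 2.339, -0.101]
contact_force: [-0.5, 1.6, 5.3]
opening: 0.0401
grip_force: 36.1
```

Floor contact at 5 N. Releasing and retracting.

Call:
{"op": "jog_arm", "data": {"commands": [0,0,0,0,0,0,42,0,0,0,0,0,0,46,0,0,0,0,0,0,54,0,0,0,0,0,0,66,0,0,0,0,0,0,66,0,0,0,0,0,0,66,0,0,-0.1,0,0,0,66,0,0,-0.2,0,0,0,66,0,0,-0.3,0,0,0,66,0,0,-0.3,0,0,0,66,0,0,-0.3,0,0,0,66,0,0,-0.3,0,0,0,66,0,0,-0.3,0,0,0,66,0,0,-0.3,0,0,0,66,0,0,-0.2,0,0,0,66,0,0,0,0,0,0,66]}}

```text
t: 15.98
tool_pos: [0.4831, -0.1339, 0.1663]
tool_rot: [0.239, 2.34, -0.103]
contact_force: [0.2, -0.7, 0.4]
opening: 0.0661
grip_force: 0.0
```

```bash
python3 - <<'E'
from h import *
from scipy.optimize import least_squares
o=ctrl.get_obs(); print(o["t"],o["tool_pos"],o["q"],o["opening"])
w=eyes.get_image("wrist"); P=cloud(w)
for r in nets.silhouettes("wrist","spice_jar")[:1]:
    q=P[r["mask"]&(w["z_map"]>0)]; print(r["p"],r["bbox"])
    for a in np.arange(.02,.14,.015):
        s=q[(abs(q[:,2]-a)<.006)&(q[:,0]>.52)]
        if len(s)>20: print(a.round(3),len(s),s.mean(0).round(3),s.min(0).round(3))
t=eyes.get_image("top")
cv2.imwrite("pics/c4.png",np.hstack([cv2.resize(w["image"],(400,300)),cv2.resize(t["image"][120:270,270:470],(400,300))])[...,::-1])
P=cloud(t); z=P[...,2];x=P[...,0];y=P[...,1]
m=(abs(z-.085)<.003)&(y<-.03)&(y>-.24)&(x<.6)&(x>.44)&(t["z_map"]>0)
print(cv2.minAreaRect((P[m][:,:2]*1000).astype(np.float32)))
E
```

```text
15.975 [ 0.48309544 -0.13392873  0.16626233] [-0.55991937 -0.76721529  2.482208    0.39030777  0.70487328 -2.13115021] 0.06608102664409904
0.81 [254.4, 146.6, 300.4, 246.1]
0.035 101 [ 0.553 -0.149  0.038] [ 0.545 -0.171  0.032]
0.05 487 [ 0.55  -0.149  0.05 ] [ 0.544 -0.195  0.044]
0.065 523 [ 0.549 -0.149  0.065] [ 0.544 -0.171  0.059]
0.08 562 [ 0.549 -0.148  0.08 ] [ 0.543 -0.17   0.074]
0.095 568 [ 0.55  -0.149  0.094] [ 0.544 -0.172  0.089]
0.11 646 [ 0.549 -0.149  0.11 ] [ 0.543 -0.17   0.104]
0.125 510 [ 0.562 -0.151  0.12 ] [ 0.545 -0.171  0.119]
((528.8471069335938, -116.4130859375), (130.5060577392578, 91.48210144042969), 78.0018081665039)
```

View pics/c4.png

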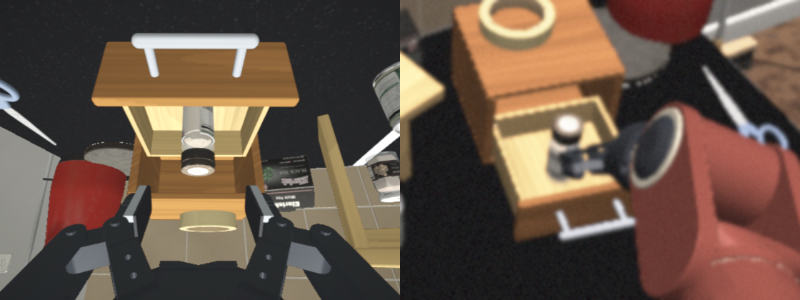

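The jar stands free and upright in the drawer at (197,140) in the wrist view. Its top is at z = 0.119, which matches a jar on the floor. Next I push the handle from the front with closed fingers, pitched 75°.

Call:
{"op": "jog_arm", "data": {"commands": [0,0,-0.2,0,0,0,40,0,0,0,0,0.65,0,20,0,0,0,0,0.65,0,0,0,0,0,0,0.65,0,0,0,0,0,0,0.65,0,0,0,0,0,0,0.65,0,0,0,0,0,0,0.65,0,0,0,0,0,0,0.65,0,0,0,0,0,0,0.69,0,0,0,0,0,0,0,0,0,0,0,0,0,0,0,0]}}

```text
t: 17.5
tool_pos: [0.4744, -0.1316, 0.1724]
tool_rot: [0.292, 2.864, -0.039]
contact_force: [-0.2, 0.0, -0.2]
opening: -0.0002
grip_force: 0.0
```

```bash
python3 - <<'E'
from h import *
o=ctrl.get_obs(); p=o["tool_pos"]; Rc=R.from_rotvec(o["tool_rot"]).as_matrix(); print(o["t"],p,o["q"],o["opening"],Rc.round(3))
turn(-11.8,75)
shift(p,[.402,-.1165,p[2]],Rc); shift([.402,-.1165,p[2]],[.402,-.1165,.04],Rc); shift([0,0,0],[.0979,-.0203,0],Rc)
E
```

```text
17.5 [ 0.47441428 -0.13163955  0.17237637] [-0.45990694 -0.4265029   2.14434998  0.07165917  1.16855258 -1.84693028] -0.000167613129694903 [[-0.945  0.202  0.256]
 [ 0.195  0.979 -0.053]
 [-0.261 -0.    -0.965]]
turn total (units of .1rad) [0.   0.02 0.03]
shift (units of .06) [ 1.19  0.   -0.32]
shift (units of .06) [0.58 0.   2.13]
shift (units of .06) [-1.61 -0.    0.44]
```

Call:
{"op": "jog_arm", "data": {"commands": [0.3,0,-0.08,0,0,0,0,0.3,0,-0.08,0,0,0,0,0.3,0,-0.08,0,0,0,0,0.29,0,-0.08,0,0,0,0,0,0,0,0,0,0,0,0.1,0,0.35,0,0,0,0,0.1,0,0.35,0,0,0,0,0.1,0,0.35,0,0,0,0,0.1,0,0.36,0,0,0,0,0.09,0,0.36,0,0,0,0,0.09,0,0.36,0,0,0,0,0,0,0,0,0,0,0,0,0,0,0,0,0,0]}}

```text
t: 19.12
tool_pos: [0.4028, -0.1173, 0.0415]
tool_rot: [0.292, 2.862, -0.041]
contact_force: [-0.8, -0.1, 0.2]
opening: 0.0003
grip_force: 0.0
```

Call:
{"op": "jog_arm", "data": {"commands": [-0.05,0,0.013,0,0,0,0,-0.05,0,0.013,0,0,0,0,-0.05,0,0.013,0,0,0,0,-0.05,0,0.013,0,0,0,0,-0.05,0,0.013,0,0,0,0,-0.05,0,0.013,0,0,0,0,-0.05,0,0.013,0,0,0,0,-0.05,0,0.013,0,0,0,0,-0.05,0,0.013,0,0,0,0,-0.05,0,0.013,0,0,0,0,-0.05,0,0.013,0,0,0,0,-0.05,0,0.013,0,0,0,0]}}

```text
t: 20.62
tool_pos: [0.4385, -0.1245, 0.0408]
tool_rot: [0.292, 2.864, -0.04]
contact_force: [-1.2, -0.6, 0.1]
opening: -0.0001
grip_force: 0.8
```

Call:
{"op": "jog_arm", "data": {"commands": [-0.055,0,0.015,0,0,0,0,-0.06,0,0.016,0,0,0,0,-0.065,0,0.018,0,0,0,0,-0.065,0,0.018,0,0,0,0,-0.065,0,0.018,0,0,0,0,-0.065,0,0.018,0,0,0,0,-0.065,0,0.018,0,0,0,0,-0.065,0,0.018,0,0,0,0,-0.065,0,0.018,0,0,0,0,-0.065,0,0.018,0,0,0,0,-0.06,0,0.016,0,0,0,0,-0.05,0,0.013,0,0,0,0,-0.03,0,0.008,0,0,0,0,0,0,0,0,0,0,0]}}

```text
t: 22.38
tool_pos: [0.4862, -0.1343, 0.0412]
tool_rot: [0.292, 2.862, -0.04]
contact_force: [-1.2, -0.4, -0.4]
opening: 0.0002
grip_force: 0.5
```

```bash
python3 - <<'E'
from h import *
w=eyes.get_image("wrist"); t=eyes.get_image("top")
cv2.imwrite("pics/c5.png",np.hstack([cv2.resize(w["image"],(400,300)),cv2.resize(t["image"][120:270,270:470],(400,300))])[...,::-1])
E
```

```text
(no output)
```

View pics/c5.png

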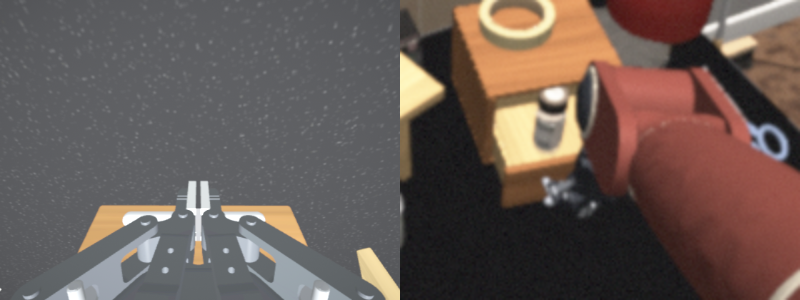

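The top view shows the drawer partly closed with the jar upright at (549,118), and the fingers are on the handle's middle. Continuing.

Call:
{"op": "jog_arm", "data": {"commands": [-0.03,0,0.008,0,0,0,0,-0.05,0,0.013,0,0,0,0,-0.065,0,0.018,0,0,0,0,-0.065,0,0.018,0,0,0,0,-0.065,0,0.018,0,0,0,0,-0.065,0,0.018,0,0,0,0,-0.065,0,0.018,0,0,0,0,-0.065,0,0.018,0,0,0,0,-0.065,0,0.018,0,0,0,0,-0.065,0,0.018,0,0,0,0,-0.065,0,0.018,0,0,0,0,-0.065,0,0.018,0,0,0,0,-0.065,0,0.018,0,0,0,0,-0.05,0,0.013,0,0,0,0,-0.04,0,0.01,0,0,0,0,-0.03,0,0.008,0,0,0,0,0,0,0,0,0,0,0]}}

```text
t: 24.6
tool_pos: [0.5418, -0.1458, 0.041]
tool_rot: [0.292, 2.862, -0.04]
contact_force: [-0.6, -0.5, 0.5]
opening: 0.0002
grip_force: 0.2
```

```bash
cat > m.py <<'E'
from h import *
w=eyes.get_image("top"); P=cloud(w); x,y,z=P[...,0],P[...,1],P[...,2]
u=(x-.7276)*.979-(y+.184)*.203; v=(x-.7276)*.203+(y+.184)*.979
m=(w["z_map"]>0)&(abs(z-.085)<.003)&(abs(v)<.093)&(u<-.10)&(u>-.26); k=np.histogram(u[m],np.arange(-.26,-.095,.005)); print(k[0], k[1][[0,-1]])
m=(w["z_map"]>0)&(abs(v)<.09)&(u<-.09)&(u>-.2)&(z>.02)&(z<.13)&(v>.04); print("front-face left half u",np.percentile(u[m],[2,10,50,90]) if m.any() else 0)
o=ctrl.get_obs(); p=o["tool_pos"]; print(o["t"],p,"tcp u",(p[0]-.7276)*.979-(p[1]+.184)*.203,o["q"])
E
python3 m.py
```

```text
[ 0  0  0  0  0  0  0  0  0 16  2  0  0  0  0  0  0  0  0  0  0  0  0 17
 47 42 11  0  0  2  5  0] [-0.26 -0.1 ]
front-face left half u [-0.1772123  -0.14169248 -0.13915292 -0.10966451]
24.65 [ 0.54176491 -0.14576577  0.0409895 ] tcp u -0.18969410043626145 [-0.42403892 -0.05716805  2.08104219  0.07493728  0.85944118 -1.83283407]
```

Call:
{"op": "jog_arm", "data": {"commands": [-0.04,0,0.01,0,0,0,0,-0.05,0,0.013,0,0,0,0,-0.05,0,0.013,0,0,0,0,-0.04,0,0.01,0,0,0,0,-0.03,0,0.008,0,0,0,0,-0.025,0,0.007,0,0,0,0,-0.025,0,0.007,0,0,0,0,-0.02,0,0.005,0,0,0,0,0,0,0,0,0,0,0]}}

```text
t: 25.78
tool_pos: [0.5586, -0.1493, 0.041]
tool_rot: [0.292, 2.863, -0.04]
contact_force: [-0.6, 0.4, -1.1]
opening: -0.0
grip_force: 0.6
```

Call:
{"op": "jog_arm", "data": {"commands": [-0.02,0,0.005,0,0,0,0,-0.02,0,0.005,0,0,0,0,-0.02,0,0.005,0,0,0,0,0,0,0,0,0,0,0]}}

```text
t: 26.28
tool_pos: [0.5598, -0.1494, 0.0399]
tool_rot: [0.292, 2.869, -0.039]
contact_force: [-9.6, 1.1, 3.7]
opening: -0.0003
grip_force: 4.6
```

```bash
python3 m.py
```

```text
[ 0  0  0  0  0  0  0  0  0  0  0  0  3 17  1  1  0  0  0  0  0  0  0  0
  0  0  0 33 43 28  6  0] [-0.26 -0.1 ]
front-face left half u [-0.1980954  -0.15962405 -0.12129656 -0.11234387]
26.325 [ 0.55982207 -0.14939414  0.03988756] tcp u -0.17127958548027022 [-0.41523805 -0.00697093  2.03337512  0.07038532  0.86323348 -1.82202142]
```

Force rose to 9.6 N and the panel face is at u = -0.121, which is its shut position. Backing off.

Call:
{"op": "jog_arm", "data": {"commands": [0.06,0,-0.016,0,0,0,0,0.15,0,-0.04,0,0,0,0,0.3,0,-0.08,0,0,0,0,0.3,0,-0.08,0,0,0,0,0.3,0,-0.08,0,0,0,0,0.3,0,-0.08,0,0,0,0,0.3,0,-0.08,0,0,0,0,0,0,-0.3,0,0,0,0,0,0,-0.3,0,0,0,0,0,0,0,0,0,0,0,0,0,0,0,0,0,0]}}

```text
t: 27.7
tool_pos: [0.4489, -0.1266, 0.0752]
tool_rot: [0.292, 2.863, -0.04]
contact_force: [-0.4, 1.0, 0.0]
opening: 0.0003
grip_force: 0.0
```

```bash
python3 m.py; python3 - <<'E'
from h import *
w=eyes.get_image("wrist"); t=eyes.get_image("top"); P=cloud(t)
for r in nets.silhouettes("top","tin")[:1]:
    q=P[r["mask"]&(t["z_map"]>0)]; print(r["p"],np.percentile(q,[3,50,97],axis=0).round(3))
cv2.imwrite("pics/c6.png",np.hstack([cv2.resize(w["image"],(400,300)),cv2.resize(t["image"],(400,300))])[...,::-1])
E
```

```text
[ 0  0  0  0  0  0  0  0  0  0  0  0  0  0  0  0  0  0  0  0  0  0  0  0
  0  0  0 40 78 51  5  0] [-0.26 -0.1 ]
front-face left half u [-0.15972804 -0.12382733 -0.12111723 -0.11248907]
27.75 [ 0.44866004 -0.12649174  0.0747378 ] tcp u -0.28475639456252994 [-0.47735303 -0.38286428  2.28518925  0.08411189  0.98573002 -1.88213973]
0.72 [[0.559 0.085 0.002]
 [0.573 0.114 0.066]
 [0.613 0.138 0.073]]
```

View pics/c6.png

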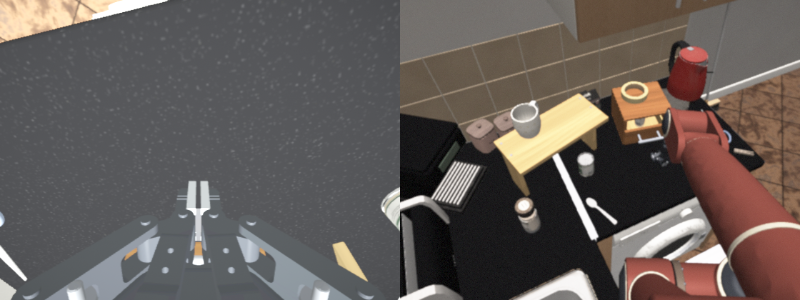

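The drawer is shut, with the jar's cap showing upright through the opening at (640,122). The tin is unmoved at (586,163) and the arm is clear of everything. Handing in.

```bash
python3 -c "
from station import job
print(job.finish_job())"
```

```text
the job is handed in; nothing more can be done
None
```

I handed the job in at about 28 s of the 54 s limit: the spice jar stands upright in the shut drawer and the tin is where it started, judging by the last camera view. The hand-in call returned no verdict.

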